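# Set out the nut-runner sockets for changeover

## Robot

A 6-joint arm with a two-finger parallel gripper is mounted at the origin on the work surface. World frame = base frame: x ahead of the robot, y to its left, z up, the work surface at z = 0. Lengths are in mm, angles in rad, forces in N, time in s.
With the tool pointing down it reaches from about 275 to 775 mm from the base axis. Payload 14.6 kg.
Tool frame: the origin (TCP) lies on the centre line of the jaws, within the pads' length; the fingertips stand 11 mm ahead of it and the grasp point (between the pads) lies 8 mm behind it; z points along the fingers, y is the line along which they close (so a half turn about z gives the same grasp; the last joint's range is limited). The gripper opens to 85 mm and grips with 20 to 120 N. Pads are 22 mm wide; open, the fingers measure 114 mm over their backs; the gripper's body (76 mm by 85 mm) begins 54 mm behind the grasp point. The pads swing forward as they close: fully open they stand 13 mm farther back than shut.
Start: joints at [-0.155, 0.263, -0.048, 1.259, 0, 1.415], TCP at [525.003, -0.006, 205.978] pointing down, gripper open.
Joint ranges: [-2.65, 2.65], [-0.89, 1.7], [-1.18, 1.37], [-2.13, 2.11], [-1.35, 1.29], [-3.14, 3.14]. Speed limits (rad/s): [1.89, 1.89, 2.57, 2.79, 3.14, 3.14].

## Interface

Orientations are given as a 3x3 rotation matrix whose columns are the frame's x, y, z axes.
In Python, from bench import * gives the robot as it stands. The module is installed in compiled form; this text tells all that it offers.
- The arm moves only by the tool drive_tool, never from a script. Its argument "moves" is a list that holds one entry, the list of rows, each a list of 7 numbers: the shift along the world's x, y, z in cm, then the turn, a rotation vector about the world's x, y, z in degrees, then the finger opening in cm, from 0 to 8.54. In form: [[[x, y, z, wx, wy, wz, hand], ...]]. A call has 1 to 12 rows; each row is the pose to reach, as a shift and turn from the pose commanded when the call began; what a row does not reach only later rows make up. A row lasts 1/10 s, in which the tool goes at most 50 mm and 8.59 degrees, less where a joint would pass 70% of its speed; a pose out of reach is approached as far as the arm can. A call with a gripper value outside its range is refused whole. The fingers move at their own pace and stop on an object; the grip force is fixed at half the most. Time passes only in rows, so rows that repeat a pose let the fingers close. It gives the time, the measured TCP pose, the force, the opening and the grip force at its end, in the units of the state.
- state(): the state, without advancing time (a new reading comes with each control period).
- get_image(name): name is "scene" or "side" or "wrist"; returns the picture (480x640x3 uint8, blue, green, red); there is no depth.
- camera_params(name): a dict with "camera_matrix" (3x3 intrinsics, pixels), "R" (3x3) and "t" (3): a world point X has camera coordinates R X + t. Camera axes: x right, y down, z forward; pixel columns grow to the right and rows downward; lengths in mm; the calibration is good to about 2 mm. The wrist camera is an equidistant fisheye: a pixel r from the principal point sees the ray r / f radians off the axis. A picture is of the moment at which its call begins: read the wrist's pose just before it. camera_params takes no time and is no camera call; for the wrist camera it gives the pose at the moment of the call.
- close_job(): hands the job in; it is judged then, once.
The state is a dict: "t": time; "joints": joint angles; "dq": joint speeds; "tau": joint torques, N m; "ee_pos": TCP position; "ee_rot": TCP orientation; "ft_force": force on the tool from outside, world axes, zero at the start; "wrist_torque": the same for the moment, N m; "finger_gap": finger opening in mm; "grasp_force": force on a finger pad.
Only numpy, scipy, OpenCV 4.12 (cv2) and the standard library are available. Lean on these libraries where they do the work, as an engineer would, in place of code of your own. Each camera call takes 0.05 s, during which the arm holds its last target. There are 200 camera calls.

## Task

The nut runner is being changed over: pick out the three round sockets and stand each one upright in the turquoise nest of its own size, the largest socket first, then the medium one, then the smallest. Set each down gently on the floor of its nest rather than dropping it, and leave the two square clamp blocks and the mallet where they are.

Things in the scene. Friction and masses are not known exactly. Their poses are not given: they have to be found in the camera images.
- socket_large_center (a point): centre (half-way up, on the axis) of the large deep socket: a loose plain round steel cylinder 54 mm in diameter and 72 mm tall, 0.13 to 0.8 kg, standing upright on the bench with its small square drive hole (black square) on top; z axis up along the cylinder
- socket_medium_center (a point): centre (half-way up, on the axis) of the medium deep socket: a loose plain round steel cylinder 40 mm in diameter and 66 mm tall, 0.13 to 0.8 kg, standing upright on the bench with its small square drive hole (black square) on top; z axis up along the cylinder
- socket_small_center (a point): centre (half-way up, on the axis) of the small deep socket: a loose plain round steel cylinder 28 mm in diameter and 60 mm tall, 0.13 to 0.8 kg, standing upright on the bench with its small square drive hole (black square) on top; z axis up along the cylinder
- nest_large: the large nest, fixed to the bench: a shallow round turquoise cup, 82 mm outside, bore 72 mm (the large socket plus 9 mm all round), rim 10 mm above the bench, inner floor 4 mm above the bench; origin on its axis at the bench surface, z up
- nest_medium: the medium nest, fixed to the bench: a shallow round turquoise cup, 68 mm outside, bore 58 mm (the medium socket plus 9 mm all round), rim 10 mm above the bench, inner floor 4 mm above the bench; origin on its axis at the bench surface, z up
- nest_small: the small nest, fixed to the bench: a shallow round turquoise cup, 56 mm outside, bore 46 mm (the small socket plus 9 mm all round), rim 10 mm above the bench, inner floor 4 mm above the bench; origin on its axis at the bench surface, z up
- block_1: a loose square steel clamp block, 46 x 46 mm and 40 mm tall, with a round black bore in its top; not part of the job, to be left alone; origin at the centre of its underside
- block_2: a loose square steel clamp block, 46 x 46 mm and 40 mm tall, with a round black bore in its top; not part of the job, to be left alone; origin at the centre of its underside
- mallet: a loose orange dead-blow mallet lying flat at the left edge of the work, to be left alone; about 300 mm long along its x axis, 54 mm high; head (54 x 116 mm) centred 125 mm along +x from the origin, handle 30 mm wide running back to -x 150 mm; origin on the bench under its middle

How it is judged:
By the outcome, as a careful person would: the job done as asked, in the order asked, and still so for the second after the job is handed in, with the robot touching nothing.
It also fails if it takes over 120 s, if anything falls off the work surface, if the arm or the gripper's body presses on something with over 40 N, if the wrist force passes 120 N, or if a joint passes its speed limit or range.

## Working session

There is one attempt and no reset: what is moved stays moved. The work goes in short steps, Python scripts to look and compute and a tool call to move; the robot and the scene stay as the last step left them, time stands still between calls to the robot, and variables do not carry over. Pictures are saved under pics/ and viewed, at most 14 in all, crops included, and the job is handed in when it is done.

Besides the shell and the picture viewer there is one more tool, called after "Call:" by a JSON object that holds its "name" and its "arguments". drive_tool: Moves the arm, as the interface text tells. Its arguments: {"type":"object","properties":{"moves":{"type":"array","items":{"type":"array","items":{"type":"array","items":{"type":"number"}}}}},"required":["moves"]}

```bash
mkdir -p pics; python3 - <<'E'
from bench import *
import cv2
for n in ("scene","side","wrist"):
    cv2.imwrite(f"pics/{n}0.png",get_image(n))
s=state();print(s["t"],s["ee_pos"],s["ee_rot"],s["finger_gap"])
for n in ("scene","side","wrist"):print(n,camera_params(n))
E
```

```text
0.15 [5.24771287e+02 4.00892926e-02 2.05630368e+02] [[ 4.46615625e-06  9.99999670e-01 -8.12536963e-04]
 [ 9.99999989e-01 -4.34450902e-06  1.49714567e-04]
 [ 1.49710987e-04 -8.12537623e-04 -9.99999659e-01]] 85.40625796693763
scene {'camera_matrix': array([[589.98146035,   0.        , 319.91966943],
       [  0.        , 589.98146035, 240.23870455],
       [  0.        ,   0.        ,   1.        ]]), 'R': array([[ 0.64040324,  0.76801226,  0.00639207],
       [ 0.59407612, -0.49005828, -0.63790003],
       [-0.48678256,  0.41231062, -0.77009265]]), 't': array([-424.44627934, -225.28298996, 1669.36440649])}
side {'camera_matrix': array([[624.86978954,   0.        , 322.03504654],
       [  0.        , 624.86978954, 235.01269053],
       [  0.        ,   0.        ,   1.        ]]), 'R': array([[-0.99732709, -0.07294878, -0.00414115],
       [-0.04759939,  0.69166961, -0.72064378],
       [ 0.05543439, -0.71852044, -0.69329316]]), 't': array([ 564.46757359,  -16.62899307, 1364.10044772])}
wrist {'camera_matrix': array([[371.64829954,   0.        , 318.03717248],
       [  0.        , 371.64829954, 241.9238569 ],
       [  0.        ,   0.        ,   1.        ]]), 'R': array([[ 9.99999493e-01, -8.97972457e-04, -4.55595244e-04],
       [-7.18915519e-04, -9.53504809e-01,  3.01376943e-01],
       [-7.05040451e-04, -3.01376463e-01, -9.53504971e-01]]), 't': array([-523.91668579,  -37.40342331,  380.42026621])}
```

View pics/scene0.png

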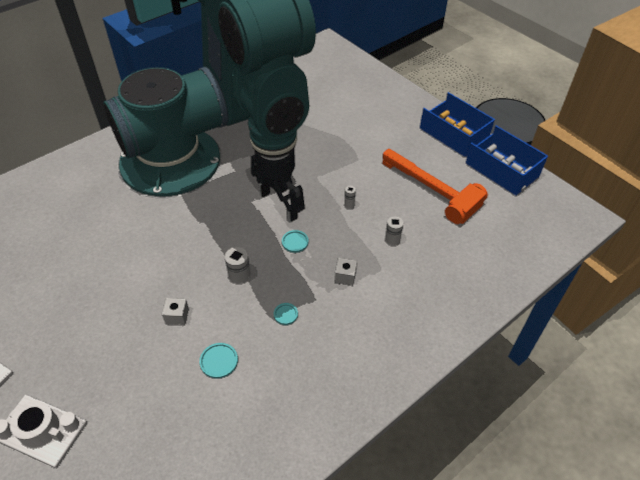

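View pics/side0.png

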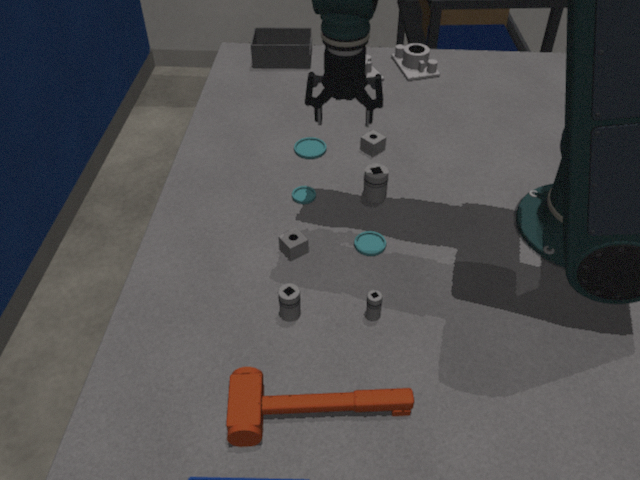

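View pics/wrist0.png

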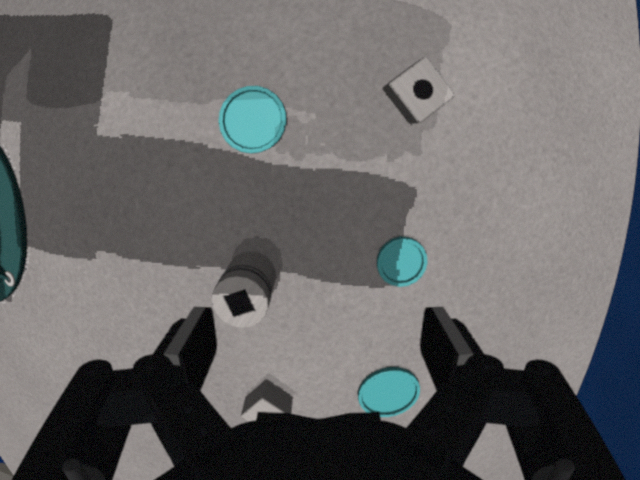

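The scene view shows:
- Sockets (drive holes): large (236,256), medium (395,222), small (350,190).
- Nests: (219,361), (295,241), (286,314).
- Blocks: (346,267), (176,306).

The side view shows:
- Sockets: large (376,171), medium (290,292), small (374,296).
- Nests: (310,148), (370,243), (303,195).
- Blocks: (293,238), (373,136).

The wrist view shows the large socket's hole at (240,303) and nests at (253,119), (402,261) and (389,391).

```bash
cat > h.py <<'E'
from bench import *
import cv2, numpy as np
def ray(cp,uv,fish=False):
    K,R,t=cp["camera_matrix"],np.array(cp["R"]),np.array(cp["t"])
    d=np.linalg.inv(K)@[*uv,1.]
    if fish:
        th=np.hypot(d[0],d[1]); d=np.array([*(d[:2]/max(th,1e-9)*np.sin(th)),np.cos(th)])
    return -R.T@t, R.T@(d/np.linalg.norm(d))
def tri(rays):
    A=sum(np.eye(3)-np.outer(d,d) for c,d in rays);b=sum((np.eye(3)-np.outer(d,d))@c for c,d in rays)
    X=np.linalg.solve(A,b); return X,max(np.linalg.norm((np.eye(3)-np.outer(d,d))@(X-c)) for c,d in rays)
def atz(r,z): c,d=r; return c+d*(z-c[2])/d[2]
def wproj(cp,X):
    K=cp["camera_matrix"];p=np.array(cp["R"])@X+cp["t"];n=np.hypot(p[0],p[1]);th=np.arctan2(n,p[2])
    return p[:2]/max(n,1e-9)*th*K[0,0]+[K[0,2],K[1,2]]
E
python3 - <<'E'
from h import *
np.set_printoptions(precision=1,suppress=True)
sc,si=camera_params("scene"),camera_params("side")
P=dict(L=((236,256),(376,171)),M=((395,222),(290,292)),S=((350,190),(374,296)),nA=((219,361),(310,148)),nB=((295,241),(370,243)),nC=((286,314),(303,195)),b1=((346,267),(293,238)),b2=((176,306),(373,136)),mh=((475,197),(246,378)),mt=((385,153),(412,398)))
for k,(a,b) in P.items(): print(k,*tri([ray(sc,a),ray(si,b)]))
# nest contours, turquoise
for n in("scene","side"):
    im=get_image(n);h=cv2.cvtColor(im,cv2.COLOR_BGR2HSV)
    m=cv2.inRange(h,(82,90,60),(98,255,255))
    cp=camera_params(n)
    for c in cv2.findContours(m,cv2.RETR_EXTERNAL,cv2.CHAIN_APPROX_NONE)[0]:
        if cv2.contourArea(c)>100:
            q=np.array([atz(ray(cp,p[0]),8) for p in c]);(x,y),r=cv2.minEnclosingCircle(q[:,:2].astype(np.float32));print(n,c.mean((0,1)),x,y,r)
E
```

```text
L [451.2 -77.6  70.4] 0.8752258656008702
M [605.5 284.4  63.5] 1.6721203236921178
S [450.1 277.   56.8] 0.6854019206787413
nA [ 615.8 -244.7    3.8] 1.8117773944796072
nB [459.   87.1   5.7] 1.4360650674810354
nC [615.1 -61.5   4.7] 0.7485201682619225
b1 [618.7 114.9  37.1] 1.243830901237569
b2 [ 460.6 -250.6   42.4] 2.9002293196606703
mh [666.9 486.1  74.5] 15.377958985883092
mt [383.9 468.7  28.5] 0.9784866847908966
scene [218.4 360. ] 616.4382934570312 -244.58395385742188 41.44097900390625
scene [285.3 313.3] 615.2870483398438 -62.51860046386719 28.457275390625
scene [294.9 240.7] 460.7021179199219 86.67813873291016 35.140926361083984
scene [186.4 179.7] 99.54685974121094 0.13476181030273438 93.19573211669922
scene [133.4 119.6] -232.53704833984375 -2.272045612335205 76.56293487548828
scene [171.   95.5] -254.6826171875 142.9989471435547 166.48477172851562
scene [304.4  10. ] -386.8997497558594 785.9407958984375 83.05992126464844
scene [264.5  16. ] -458.1663818359375 644.7982177734375 161.24472045898438
scene [151.1   7.9] -756.7490844726562 357.32861328125 92.3428955078125
side [369.8 242.6] 458.57080078125 87.06917572021484 35.644615173339844
side [303.3 194.7] 611.3878784179688 -60.534732818603516 30.26995849609375
side [309.8 147.4] 613.4853515625 -243.26856994628906 41.9991340637207
```

Call:
{"name": "drive_tool", "arguments": {"moves": [[[-2.5,-2.6,-1,0,0,0,8.54],[-5,-5.2,-3,0,0,0,8.54],[-7.4,-7.8,-5,0,0,0,8.54],[-7.4,-7.8,-5,0,0,0,8.54],[-7.4,-7.8,-5,0,0,0,8.54]]]}}

```text
t: 0.75
ee_pos: [450.7, -78.3, 156.0]
ee_rot: [[0.002, 1.0, -0.0], [1.0, -0.002, 0.0], [0.0, -0.0, -1.0]]
ft_force: [1.0, 0.5, -0.0]
finger_gap: 85.2
grasp_force: 0.0
```

```bash
python3 - <<'E'
from h import *
np.set_printoptions(precision=1,suppress=True)
cp=camera_params("wrist");im=get_image("wrist");cv2.imwrite("pics/w1.png",im);s=state();print(s["t"],s["ee_pos"],-np.array(cp["R"]).T@cp["t"])
for X in ((451,-78,72),(616,-244,8),(615,-62,8),(460,87,8)):print(X,wproj(cp,np.array(X)))
E
```

```text
0.8 [451.4 -78.1 156.4] [450.1   0.1 324.1]
(451, -78, 72) [319.6 239.9]
(616, -244, 8) [467.8 365.3]
(615, -62, 8) [494.4 203.1]
(460, 87, 8) [329.6  28.6]
```

View pics/w1.png

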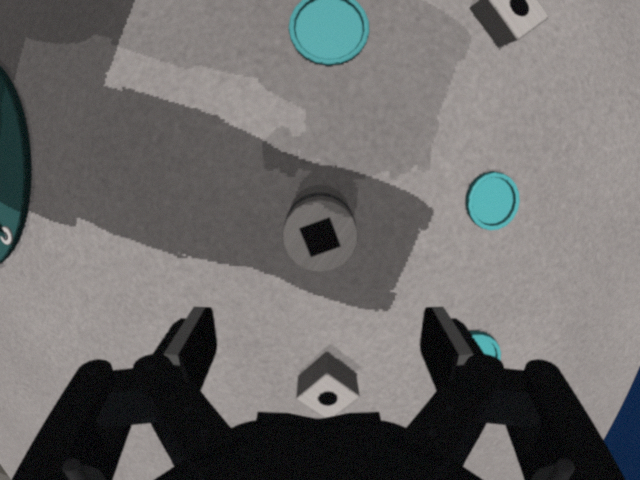

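The large socket's hole is at (320,236) against (319.6,239.9) predicted, so y is about -76.5. The nests at (329,28) and (493,200) match the prediction within 2 mm. Next I descend and grip.

Call:
{"name": "drive_tool", "arguments": {"moves": [[[0,0.1,-4,0,0,0,8.54],[0,0.1,-8,0,0,0,8.54],[0,0.1,-10.5,0,0,0,8.54],[0,0.1,-11.9,0,0,0,8.54],[0,0.1,-11.9,0,0,0,8.54],[0,0.1,-11.9,0,0,0,4.8],[0,0.1,-11.9,0,0,0,4.8],[0,0.1,-11.9,0,0,0,4.8],[0,0.1,-11.9,0,0,0,4.8],[0,0.1,-11.9,0,0,0,4.8]]]}}

```text
t: 1.8
ee_pos: [451.8, -77.2, 38.7]
ee_rot: [[-0.0, 1.0, 0.002], [1.0, 0.0, -0.001], [-0.001, 0.002, -1.0]]
ft_force: [-4.5, 1.8, 19.5]
finger_gap: 50.3
grasp_force: 58.6
```

Call:
{"name": "drive_tool", "arguments": {"moves": [[[0,0,0,0,0,0,4],[0,0,0,0,0,0,4],[0,0,1,0,0,0,4],[0,0,3,0,0,0,4],[0,0,6,0,0,0,4],[0,0,6,0,0,0,4],[0,0,6,0,0,0,4]]]}}

```text
t: 2.5
ee_pos: [451.2, -77.1, 97.2]
ee_rot: [[-0.0, 1.0, 0.001], [1.0, 0.0, -0.0], [-0.0, 0.001, -1.0]]
ft_force: [-0.4, 0.1, -7.0]
finger_gap: 50.5
grasp_force: 64.0
```

```bash
python3 - <<'E'
from h import *
np.set_printoptions(precision=1,suppress=True)
cp=camera_params("wrist");im=get_image("wrist");s=state();cv2.imwrite("pics/w2.png",im);print(s["t"],s["ee_pos"],s["finger_gap"],s["ft_force"],s["wrist_torque"])
X=s["ee_pos"]+np.array([0,0,34]);print(wproj(cp,X),wproj(cp,X+[0,5,0]))
E
```

```text
2.55 [450.7 -76.9  96.5] 50.02297864910927 [ 0.4  0.4 -6.2] [-0.   0.1  0.1]
[318.6 323.7] [318.6 313.2]
```

View pics/w2.png

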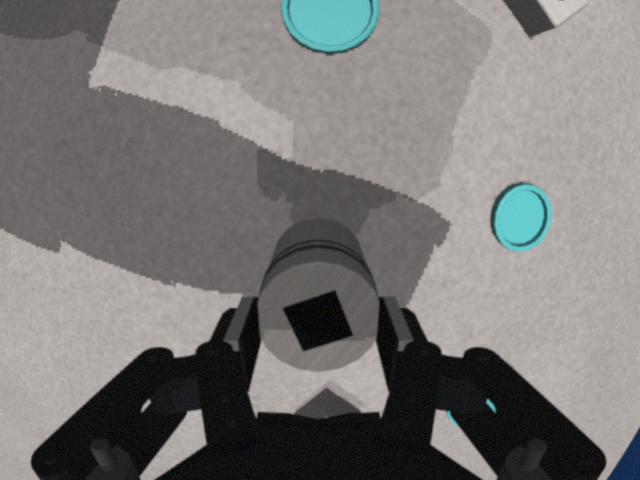

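The large socket is held upright with its hole at (318,321), which puts its axis about 1 mm to +y of the TCP. I'll carry it above the large nest.

Call:
{"name": "drive_tool", "arguments": {"moves": [[[2,-2.1,0,0,0,0,4],[5,-5.1,0,0,0,0,4],[8,-8.2,0,0,0,0,4],[11,-11.3,0,0,0,0,4],[14,-14.3,0,0,0,0,4],[15.6,-16,0,0,0,0,4],[16.4,-16.8,0,0,0,0,4],[16.4,-16.8,-1,0,0,0,4],[16.4,-16.8,-2,0,0,0,4],[16.4,-16.8,-2,0,0,0,4]]]}}

```text
t: 3.55
ee_pos: [613.2, -243.6, 74.4]
ee_rot: [[-0.0, 1.0, -0.004], [1.0, 0.0, 0.002], [0.002, -0.004, -1.0]]
ft_force: [-0.2, 0.5, -5.5]
finger_gap: 49.9
grasp_force: 64.4
```

```bash
cat > nest.py <<'E'
from h import *
import sys
np.set_printoptions(precision=1,suppress=True)
# Fit each visible nest's rim outline (even if partly hidden) in the wrist view, via hull, radius known
from scipy.optimize import least_squares
cp=camera_params("wrist");im=get_image("wrist");s=state();print(s["t"],s["ee_pos"],s["finger_gap"],s["ft_force"],s["grasp_force"])
cv2.imwrite(sys.argv[1],im)
m=cv2.inRange(cv2.cvtColor(im,cv2.COLOR_BGR2HSV),(82,90,60),(98,255,255))
for c in cv2.findContours(m,cv2.RETR_EXTERNAL,cv2.CHAIN_APPROX_NONE)[0]:
    if cv2.contourArea(c)>100:
        q=np.array([atz(ray(cp,p[0],True),8)[:2] for p in cv2.convexHull(c)]);(x,y),r=cv2.minEnclosingCircle(q.astype(np.float32));print(c.mean((0,1)),x,y,r)
E
python3 nest.py pics/w3.png
```

```text
3.6 [ 613.7 -243.9   75.6] 49.948752662316785 [ 0.4  0.8 -5.4] 64.45102661848068
[322.9 226.8] 615.2323608398438 -242.20582580566406 40.8846549987793
[321.    3.8] 614.141357421875 -80.29643249511719 19.42148780822754
```

View pics/w3.png

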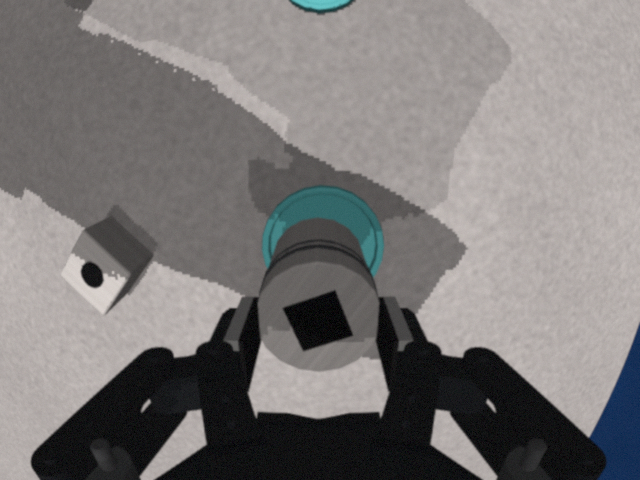

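The socket's foot sits within the nest outline, and the nest fits at (615,-243) to the wrist view. Next I descend slowly.

Call:
{"name": "drive_tool", "arguments": {"moves": [[[0.1,0.1,-1,0,0,0,4],[0.1,0.1,-2,0,0,0,4],[0.1,0.1,-2.8,0,0,0,4],[0.1,0.1,-3.1,0,0,0,4],[0.1,0.1,-3.2,0,0,0,4],[0.1,0.1,-3.2,0,0,0,4]]]}}

```text
t: 4.2
ee_pos: [616.0, -244.1, 45.0]
ee_rot: [[0.0, 1.0, 0.0], [1.0, -0.0, -0.0], [-0.0, 0.0, -1.0]]
ft_force: [0.1, -0.5, -5.4]
finger_gap: 49.9
grasp_force: 64.4
```

Call:
{"name": "drive_tool", "arguments": {"moves": [[[0,0,-0.1,0,0,0,4],[0,0,-0.15,0,0,0,4],[0,0,-0.2,0,0,0,4],[0,0,-0.25,0,0,0,4],[0,0,-0.25,0,0,0,4]]]}}

```text
t: 4.7
ee_pos: [616.1, -244.1, 43.0]
ee_rot: [[0.0, 1.0, 0.0], [1.0, -0.0, -0.0], [-0.0, 0.0, -1.0]]
ft_force: [-2.0, 0.9, 3.2]
finger_gap: 49.7
grasp_force: 65.5
```

The force went from -5.4 to +3.2 N, so the socket is on the nest floor. I'll release it and rise.

Call:
{"name": "drive_tool", "arguments": {"moves": [[[0,0,-0.03,0,0,0,4],[0,0,-0.03,0,0,0,6],[0,0,-0.03,0,0,0,8],[0,0,-0.03,0,0,0,8.54],[0,0,-0.03,0,0,0,8.54],[0,0,-0.03,0,0,0,8.54],[0,0,2,0,0,0,8.54],[0,0,6,0,0,0,8.54],[0,0,11,0,0,0,8.54],[0,0,12,0,0,0,8.54],[0,0,12,0,0,0,8.54]]]}}

```text
t: 5.8
ee_pos: [617.0, -244.5, 164.4]
ee_rot: [[0.0, 1.0, 0.003], [1.0, -0.0, -0.002], [-0.002, 0.003, -1.0]]
ft_force: [0.0, 0.7, -0.5]
finger_gap: 85.5
grasp_force: 0.0
```

```bash
python3 nest.py pics/w4.png; python3 - <<'E'
from h import *
a=cv2.imread("pics/w4.png")[:,120:520];b=cv2.resize(get_image("scene")[140:400,100:480],None,fx=1,fy=1)
c=np.zeros((480,400+380,3),np.uint8);c[:,:400]=a;c[:260,400:]=b;cv2.imwrite("pics/c4.png",c)
E
```

```text
5.85 [ 616.2 -244.1  162.5] 85.33898009253255 [-1.1 -0.  -0.4] 0.0
[316.1 199.2] 615.106201171875 -241.7823028564453 40.471580505371094
[314.3  16.2] 613.8333740234375 -60.8724479675293 27.554058074951172
```

View pics/c4.png

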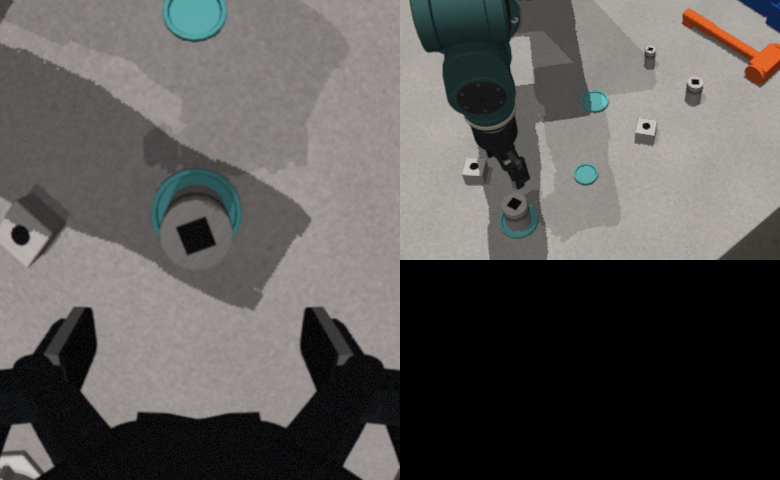

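The large socket stands in its nest, with the hole at wrist (316,235). I'll go above the medium socket.

Call:
{"name": "drive_tool", "arguments": {"moves": [[[0,4,0,0,0,0,8.54],[0,8.8,0,0,0,0,8.54],[0,13.6,0,0,0,0,8.54],[0,18.4,0,0,0,0,8.54],[0,23.2,0,0,0,0,8.54],[0,28,0,0,0,0,8.54],[0,32.8,0,0,0,0,8.54],[-0.5,37.6,0,0,0,0,8.54],[-1,42.4,0,0,0,0,8.54],[-1,47.2,0,0,0,0,8.54],[-1,51,0,0,0,0,8.54],[-1,52.6,-0.7,0,0,0,8.54]]]}}

```text
t: 7.1
ee_pos: [605.1, 285.1, 153.8]
ee_rot: [[-0.003, 1.0, -0.002], [1.0, 0.003, -0.0], [-0.0, -0.002, -1.0]]
ft_force: [0.6, -0.3, -0.2]
finger_gap: 85.2
grasp_force: 0.0
```

Call:
{"name": "drive_tool", "arguments": {"moves": [[[0,0,0,0,0,0,8.54],[0,0,0,0,0,0,8.54]]]}}

```text
t: 7.3
ee_pos: [605.6, 281.1, 154.1]
ee_rot: [[0.0, 1.0, -0.002], [1.0, -0.0, -0.001], [-0.001, -0.002, -1.0]]
ft_force: [0.5, 0.1, 0.4]
finger_gap: 85.2
grasp_force: 0.0
```

```bash
python3 nest.py pics/w5.png; python3 - <<'E'
from h import *
cp=camera_params("wrist")
for X in ((605.5,284.4,66),(450,277,60)):print(X,wproj(cp,np.array(X)))
E
```

```text
7.35 [605.9 280.6 154.7] 85.38115838712663 [-0.6 -0.7 -0.2] 0.0
[ 11.8 404. ] 111.43111419677734 -17.542217254638672 66.96238708496094
[209.5 388. ] 483.40264892578125 87.9406967163086 24.57415771484375
(605.5, 284.4, 66) [318.70082711 233.26297259]
(450, 277, 60) [127.6219084  240.98433972]
```

View pics/w5.png

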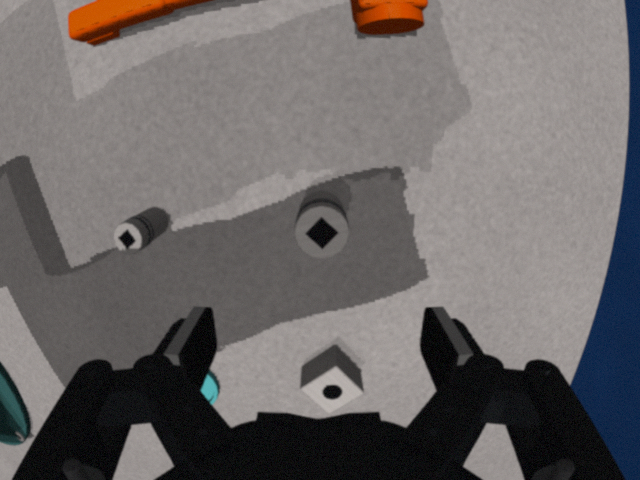

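The medium socket's hole is at (322,232) and the small one's at (127,237), so medium is at about (607,285) and small at about (450,278.5). Next I grasp the medium socket.

Call:
{"name": "drive_tool", "arguments": {"moves": [[[0.1,0.3,-4,0,0,0,8.54],[0.1,0.3,-8,0,0,0,8.54],[0.1,0.3,-10.8,0,0,0,8.54],[0.1,0.3,-12.1,0,0,0,8.54],[0.1,0.3,-12.1,0,0,0,8.54],[0.1,0.3,-12.1,0,0,0,5],[0.1,0.3,-12.1,0,0,0,3],[0.1,0.3,-12.1,0,0,0,2.5],[0.1,0.3,-12.1,0,0,0,2.5],[0.1,0.3,-12.1,0,0,0,2.5],[0.1,0.3,-12.1,0,0,0,2.5],[0.1,0.3,-12.1,0,0,0,2.5]]]}}

```text
t: 8.55
ee_pos: [607.9, 285.3, 36.4]
ee_rot: [[-0.0, 1.0, 0.003], [1.0, 0.0, 0.001], [0.001, 0.003, -1.0]]
ft_force: [-2.8, -2.3, 13.3]
finger_gap: 35.5
grasp_force: 58.5
```

Call:
{"name": "drive_tool", "arguments": {"moves": [[[0,0,1,0,0,0,2.5],[0,0,3,0,0,0,2.5],[0,0,6,0,0,0,2.5],[0,0,8,0,0,0,2.5],[0,0,8,0,0,0,2.5],[0,0,8,0,0,0,2.5]]]}}

```text
t: 9.15
ee_pos: [606.9, 285.0, 114.1]
ee_rot: [[-0.0, 1.0, 0.0], [1.0, 0.0, 0.0], [0.0, 0.0, -1.0]]
ft_force: [0.5, 0.6, -3.2]
finger_gap: 35.1
grasp_force: 60.4
```

```bash
python3 nest.py pics/w6.png; python3 - <<'E'
from h import *
cp=camera_params("wrist");X=state()["ee_pos"]+np.array([0,0,32.]);print(wproj(cp,X),wproj(cp,X+[0,5,0]))
E
```

```text
9.2 [606.5 284.9 113.4] 35.18667344904962 [-0.6 -0.2 -3.1] 60.387621489790035
[200. 425.] 478.5438232421875 74.02827453613281 21.944860458374023
[  5.8 432.5] 114.29156494140625 -39.03139877319336 53.97238540649414
[164.4 402.5] 444.8143615722656 100.62823486328125 17.25721549987793
[319.84430717 322.53037468] [319.85902869 312.12733183]
```

View pics/w6.png

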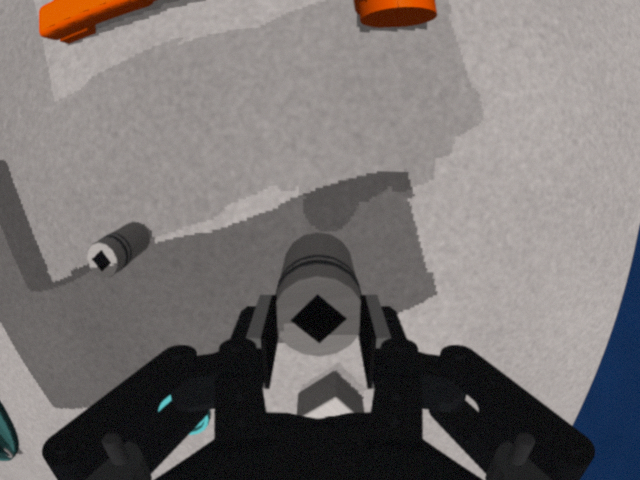

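The medium socket is held with its hole at (318,318), so its axis is about 2 mm to +y of the TCP. I'll carry it to the medium nest.

Call:
{"name": "drive_tool", "arguments": {"moves": [[[-1.5,-2,0,0,0,0,2.5],[-3.6,-4.9,0,0,0,0,2.5],[-5.7,-7.8,0,0,0,0,2.5],[-7.8,-10.6,0,0,0,0,2.5],[-9.9,-13.4,0,0,0,0,2.5],[-12,-16.2,0,0,0,0,2.5],[-13.8,-18.6,-1,0,0,0,2.5],[-14.7,-19.9,-3,0,0,0,2.5],[-14.7,-19.9,-5,0,0,0,2.5],[-14.7,-19.9,-5.5,0,0,0,2.5],[-14.7,-19.9,-5.5,0,0,0,2.5]]]}}

```text
t: 10.3
ee_pos: [459.2, 86.1, 58.6]
ee_rot: [[-0.0, 1.0, -0.002], [1.0, 0.0, 0.0], [0.0, -0.002, -1.0]]
ft_force: [1.4, -0.0, -3.4]
finger_gap: 35.4
grasp_force: 60.7
```

```bash
python3 nest.py pics/w7.png
```

```text
10.35 [459.8  86.2  59.3] 35.3183241135768 [ 0.  -0.1 -2.4] 60.68022256848053
[319.1 239.6] 458.9602966308594 89.20399475097656 33.95756530761719
```

View pics/w7.png

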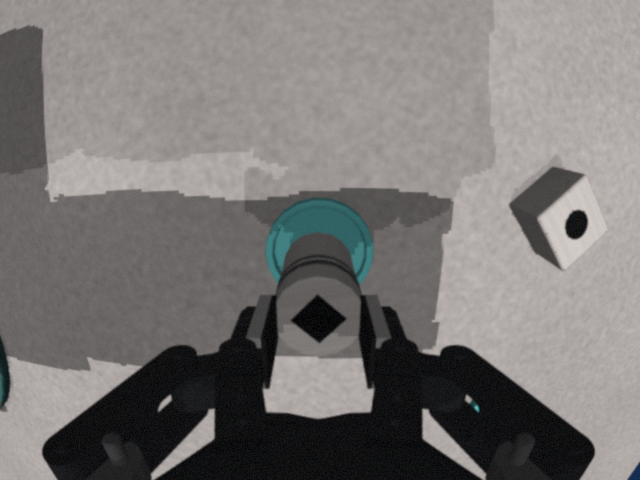

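The socket's foot lies inside the nest, which fits at (459,88.5). Next I lower it.

Call:
{"name": "drive_tool", "arguments": {"moves": [[[0,0,-0.8,0,0,0,2.5],[0,0,-1.4,0,0,0,2.5],[0,0,-1.7,0,0,0,2.5],[0,0,-1.75,0,0,0,2.5],[0,0,-1.8,0,0,0,2.5],[0,0,-1.8,0,0,0,2.5]]]}}

```text
t: 10.95
ee_pos: [460.1, 86.0, 41.6]
ee_rot: [[-0.0, 1.0, 0.0], [1.0, 0.0, 0.0], [0.0, 0.0, -1.0]]
ft_force: [-0.4, -0.2, -2.7]
finger_gap: 35.5
grasp_force: 60.7
```

Call:
{"name": "drive_tool", "arguments": {"moves": [[[0,0,-0.05,0,0,0,2.5],[0,0,-0.1,0,0,0,2.5],[0,0,-0.15,0,0,0,2.5],[0,0,-0.2,0,0,0,2.5],[0,0,-0.2,0,0,0,2.5]]]}}

```text
t: 11.45
ee_pos: [460.3, 86.0, 40.4]
ee_rot: [[-0.0, 1.0, 0.001], [1.0, 0.0, -0.0], [-0.0, 0.001, -1.0]]
ft_force: [-5.1, 0.3, 15.5]
finger_gap: 35.2
grasp_force: 63.6
```

The force is now 15.5 N, so it is seated. I'll ease off slightly, release and rise.

Call:
{"name": "drive_tool", "arguments": {"moves": [[[0,0,0.05,0,0,0,2.5],[0,0,0.05,0,0,0,4],[0,0,0.05,0,0,0,6],[0,0,0.05,0,0,0,8.54],[0,0,0.05,0,0,0,8.54],[0,0,0.05,0,0,0,8.54],[0,0,0.05,0,0,0,8.54],[0,0,2,0,0,0,8.54],[0,0,6,0,0,0,8.54],[0,0,10.5,0,0,0,8.54],[0,0,11.5,0,0,0,8.54],[0,0,11.5,0,0,0,8.54]]]}}

```text
t: 12.65
ee_pos: [461.0, 86.0, 155.7]
ee_rot: [[0.0, 1.0, 0.003], [1.0, -0.0, 0.0], [0.0, 0.003, -1.0]]
ft_force: [0.2, 0.3, -0.4]
finger_gap: 85.4
grasp_force: 0.0
```

```bash
python3 nest.py pics/w8.png
```

```text
12.7 [460.2  86.  154.2] 85.69650472615196 [ 0.8  0.5 -1.6] 0.0
[ 35.4 334. ] 105.2394027709961 -60.850955963134766 32.966468811035156
[315.7 206.4] 458.4796142578125 89.27811431884766 33.59162902832031
```

View pics/w8.png

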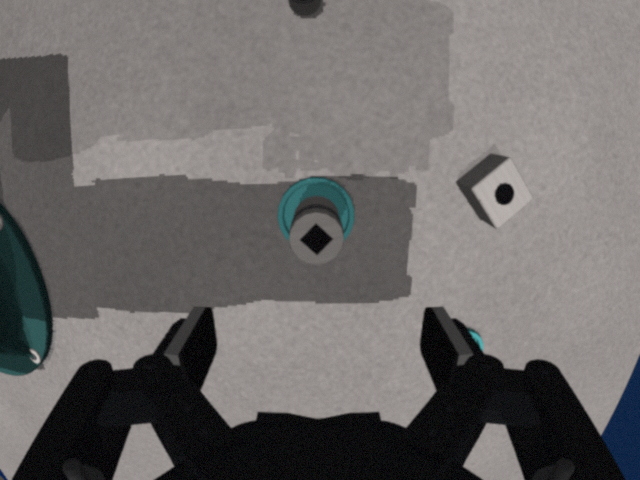

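The medium socket stands in its nest, with the hole at (316,238). Now the small one, where the wide opening leaves ample margin.

Call:
{"name": "drive_tool", "arguments": {"moves": [[[-0.2,3,0,0,0,0,8.54],[-0.5,7.5,0,0,0,0,8.54],[-0.8,12,0,0,0,0,8.54],[-1,16,0,0,0,0,8.54],[-1,18.5,0,0,0,0,8.54],[-1,19.2,0,0,0,0,8.54],[-1,19.2,-3,0,0,0,8.54],[-1,19.2,-7,0,0,0,8.54],[-1,19.2,-10.5,0,0,0,8.54],[-1,19.2,-12.2,0,0,0,8.54],[-1,19.2,-12.2,0,0,0,8.54]]]}}

```text
t: 13.8
ee_pos: [447.9, 276.2, 29.4]
ee_rot: [[0.001, 1.0, -0.005], [1.0, -0.001, -0.002], [-0.002, -0.005, -1.0]]
ft_force: [-0.8, 0.3, 0.1]
finger_gap: 85.6
grasp_force: 0.0
```

Call:
{"name": "drive_tool", "arguments": {"moves": [[[0,0,0,0,0,0,6],[0,0,0,0,0,0,4],[0,0,0,0,0,0,3],[0,0,0,0,0,0,2],[0,0,0,0,0,0,1.2],[0,0,0,0,0,0,1.2],[0,0,0,0,0,0,1.2],[0,0,0,0,0,0,1.2]]]}}

```text
t: 14.6
ee_pos: [455.2, 280.1, 37.3]
ee_rot: [[-0.0, 1.0, 0.012], [1.0, 0.0, 0.005], [0.005, 0.012, -1.0]]
ft_force: [0.1, -0.5, 51.6]
finger_gap: 11.9
grasp_force: 25.7
```

The opening is too small and there is 51 N of upward force, so something is wrong. I'll look.

```bash
python3 nest.py pics/w9.png; python3 - <<'E'
from h import *
a=cv2.imread("pics/w9.png")[:,150:500];b=get_image("side")[200:360,260:460]
c=np.zeros((480,750,3),np.uint8);c[:,:350]=a;c[:320,350:]=cv2.resize(b,None,fx=2,fy=2);cv2.imwrite("pics/c9.png",c)
E
```

```text
14.65 [455.1 280.1  37.3] 12.312048780145885 [ 0.8 -0.2 51.8] 25.74029840689036
[ 17.9 457.7] 92.45988464355469 32.90494918823242 51.529659271240234
```

View pics/c9.png

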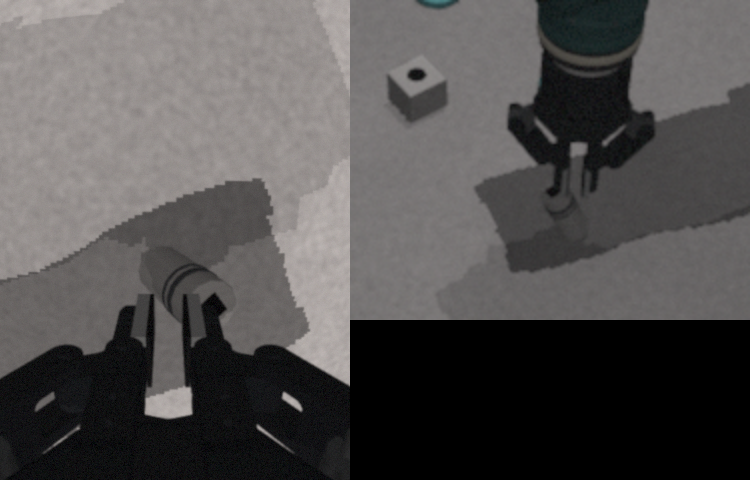

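```bash
python3 - <<'E'
from h import *
np.set_printoptions(precision=1,suppress=True)
w,si=camera_params("wrist"),camera_params("side")
for a,b in (((362,303),(361.5,296)),((308,262),(374,317))):print(tri([ray(w,a,True),ray(si,b)]), atz(ray(w,a,True),14),atz(ray(si,b),14))
# earlier position check from w5 (TCP 605.9,280.6,154.7): cam offset
print(state()["joints"])
E
```

```text
(array([472.5, 288.4,  68.5]), np.float64(0.2577285804903375)) [480.1 261.   14. ] [471.8 241.4  14. ]
(array([447.8, 282.7,   3.4]), np.float64(1.1795238364224823)) [449.1 286.6  14. ] [447.1 291.3  14. ]
[ 0.4  0.4 -0.4  0.8 -0.   2. ]
```

The socket is leaning about 22° towards +x, with its base near (448,283). I'll raise gently to unload it before opening.

Call:
{"name": "drive_tool", "arguments": {"moves": [[[0,0,0.2,0,0,0,1.2],[0,0,0.4,0,0,0,1.2],[0,0,0.5,0,0,0,1.2],[0,0,0.6,0,0,0,1.2],[0,0,0.6,0,0,0,1.2]]]}}

```text
t: 15.2
ee_pos: [450.2, 278.1, 38.9]
ee_rot: [[-0.0, 1.0, 0.001], [1.0, 0.0, 0.0], [0.0, 0.001, -1.0]]
ft_force: [-0.1, 0.2, 4.5]
finger_gap: 11.7
grasp_force: 2.4
```

```bash
cat > two.py <<'E'
from h import *
import sys
s=state();np.set_printoptions(precision=1,suppress=True);print(s["ee_pos"],s["finger_gap"],s["ft_force"],s["grasp_force"])
for n in("wrist","side","scene"):
    im=get_image(n);cv2.imwrite(f"pics/{sys.argv[1]}_{n}.png",im)
    m=(im.max(2)<28).astype(np.uint8)   # dark drive hole candidates
    k,l,st,c=cv2.connectedComponentsWithStats(m)
    box=dict(wrist=(250,200,450,420),side=(330,260,420,340),scene=(320,160,390,230))[n]
    for i in range(1,k):
        if st[i,4]>5 and st[i,4]<6000 and box[0]<c[i][0]<box[2] and box[1]<c[i][1]<box[3]:print(n,c[i],st[i])
E
python3 two.py a10
```

```text
[450.2 278.1  38.9] 11.697191115460942 [-0.1  0.2  4.5] 2.3954201792366803
scene [351.9 160.7] [ 333  135   36   60 1048]
```

Call:
{"name": "drive_tool", "arguments": {"moves": [[[0,0,0.1,0,0,0,1.2],[0,0,0.2,0,0,0,1.2],[0,0,0.3,0,0,0,1.2],[0,0,0.4,0,0,0,1.2],[0,0,0.6,0,0,0,1.2],[0,0,0.8,0,0,0,1.2],[0,0,1.2,0,0,0,1.2],[0,0,1.6,0,0,0,1.2],[0,0,2.2,0,0,0,1.2],[0,0,3,0,0,0,1.2],[0,0,4,0,0,0,1.2],[0,0,5,0,0,0,1.2]]]}}

```text
t: 16.55
ee_pos: [450.1, 278.0, 89.5]
ee_rot: [[0.0, 1.0, 0.0], [1.0, -0.0, 0.0], [0.0, 0.0, -1.0]]
ft_force: [-0.4, -0.1, 0.2]
finger_gap: 12.4
grasp_force: 0.0
```

Call:
{"name": "drive_tool", "arguments": {"moves": [[[0,0,3,0,0,0,3],[0,0,6,0,0,0,5],[0,0,9,0,0,0,8.54],[0,0,10,0,0,0,8.54],[0,0,10,0,0,0,8.54],[0,0,10,0,0,0,8.54]]]}}

```text
t: 17.15
ee_pos: [449.7, 277.9, 187.8]
ee_rot: [[0.0, 1.0, -0.001], [1.0, -0.0, -0.0], [-0.0, -0.001, -1.0]]
ft_force: [-0.1, -0.6, -0.5]
finger_gap: 85.8
grasp_force: 0.0
```

```bash
python3 two.py a11; python3 - <<'E'
from h import *
w=cv2.imread("pics/a11_wrist.png")
c=np.zeros((560,790,3),np.uint8);c[:480,:440]=w[:,100:540]
s=cv2.imread("pics/a11_side.png")[240:370,290:465];c[:260,440:790]=cv2.resize(s,None,fx=2,fy=2)
s=cv2.imread("pics/a11_scene.png")[130:270,310:485];c[270:550,440:790]=cv2.resize(s,None,fx=2,fy=2)
cv2.imwrite("pics/c11.png",c)
E
```

```text
[449.7 277.9 187.8] 85.76784517655682 [-0.1 -0.6 -0.5] 0.0
wrist [318.4 222.8] [311 215  16  16 137]
side [374.5 294.5] [372 293   6   4  16]
scene [350.  188.5] [349 188   3   2   6]
```

View pics/c11.png

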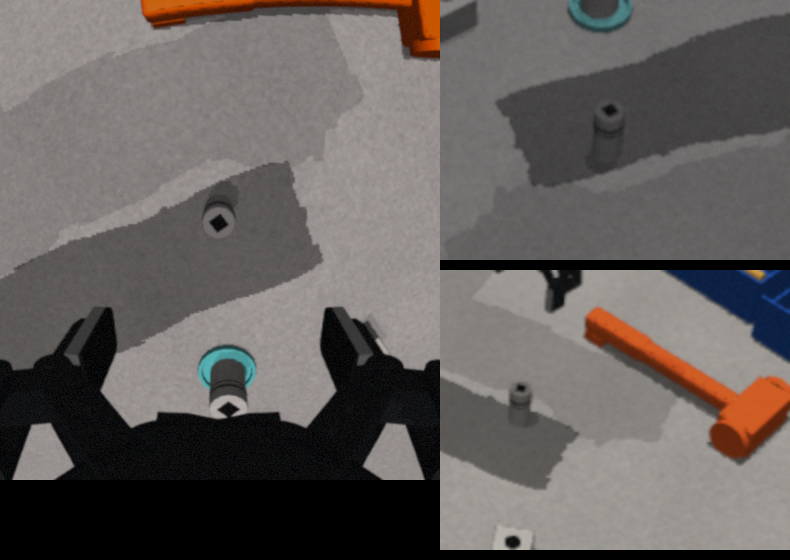

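The small socket has fallen back upright, with its hole at wrist (318.4,222.8) and side (374.5,294.5). The medium socket still stands in its nest.

```bash
python3 - <<'E'
from h import *
np.set_printoptions(precision=1,suppress=True)
w,si,sc=camera_params("wrist"),camera_params("side"),camera_params("scene")
r=[ray(w,(318.4,222.8),True),ray(si,(374.5,294.5)),ray(sc,(350.3,189))]
print(tri(r),tri(r[:2]))
for x in r:print(atz(x,60))
# wrist-only bias check: medium socket in nest, hole at (328,409)
print(atz(ray(w,(328,409),True),70))
E
```

```text
(array([449.4, 278.1,  60.4]), np.float64(1.727168613248134)) (array([448.9, 280.7,  65.9]), np.float64(0.12520972518395526))
[448.8 279.2  60. ]
[448.8 275.6  60. ]
[451.  277.9  60. ]
[458.5  86.9  70. ]
```

The small socket is at about (449.5,279.5). Last time I started closing before the arm had settled and gripped off-centre. This time I'll grip lower, let the arm settle, and close slowly.

Call:
{"name": "drive_tool", "arguments": {"moves": [[[0,0.2,-4,0,0,0,7],[0,0.2,-8,0,0,0,5.5],[0,0.2,-11,0,0,0,5.5],[0,0.2,-14,0,0,0,5.5],[0,0.2,-15.7,0,0,0,5.5],[0,0.2,-16,0,0,0,5.5],[0,0.2,-16,0,0,0,5.5],[0,0.2,-16,0,0,0,5.5],[0,0.2,-16,0,0,0,5.5]]]}}

```text
t: 18.2
ee_pos: [450.6, 280.2, 29.4]
ee_rot: [[-0.0, 1.0, 0.001], [1.0, 0.0, 0.001], [0.001, 0.001, -1.0]]
ft_force: [0.3, 0.5, 0.1]
finger_gap: 54.8
grasp_force: 0.0
```

Call:
{"name": "drive_tool", "arguments": {"moves": [[[0,0,0,0,0,0,5],[0,0,0,0,0,0,4.6],[0,0,0,0,0,0,4.2],[0,0,0,0,0,0,3.9],[0,0,0,0,0,0,3.6],[0,0,0,0,0,0,3.3],[0,0,0,0,0,0,3.1],[0,0,0,0,0,0,2.9],[0,0,0,0,0,0,2.7],[0,0,0,0,0,0,2.5],[0,0,0,0,0,0,2.5]]]}}

```text
t: 19.3
ee_pos: [450.0, 280.0, 28.7]
ee_rot: [[0.0, 1.0, 0.0], [1.0, -0.0, 0.0], [0.0, 0.0, -1.0]]
ft_force: [-0.7, -0.6, 4.7]
finger_gap: 25.8
grasp_force: 29.6
```

Call:
{"name": "drive_tool", "arguments": {"moves": [[[0,0,0,0,0,0,2.4],[0,0,0,0,0,0,2.3],[0,0,0,0,0,0,2.2],[0,0,0,0,0,0,2.2],[0,0,0,0,0,0,2.2]]]}}

```text
t: 19.8
ee_pos: [450.1, 280.1, 28.8]
ee_rot: [[-0.0, 1.0, 0.0], [1.0, 0.0, 0.0], [0.0, 0.0, -1.0]]
ft_force: [-1.6, -1.2, 9.1]
finger_gap: 23.8
grasp_force: 58.4
```

```bash
python3 two.py a12; python3 - <<'E'
from h import *
cp=camera_params("wrist");X=np.array([450,280,60.]);print(wproj(cp,X))
E
```

```text
[450.1 280.1  28.8] 23.84899514435946 [-1.6 -1.2  9.1] 58.43828690238297
wrist [318.1 323.3] [301 309  35  29 575]
side [377.4 262.5] [ 341  230   74   69 1954]
side [374.3 294.7] [372 293   6   5  19]
scene [352.2 163.3] [ 333  139   37   55 1070]
[319.65264664 321.70788973]
```

It is gripped at 58 N and still upright, with the hole at (318,323) against (320,322) expected. I'll lift it.

Call:
{"name": "drive_tool", "arguments": {"moves": [[[0,0,0.5,0,0,0,2.2],[0,0,1.5,0,0,0,2.2],[0,0,4,0,0,0,2.2],[0,0,7,0,0,0,2.2],[0,0,9,0,0,0,2.2],[0,0,9.5,0,0,0,2.2],[0,0,9.5,0,0,0,2.2],[0,0,9.5,0,0,0,2.2]]]}}

```text
t: 20.75
ee_pos: [449.5, 279.8, 122.6]
ee_rot: [[0.0, 1.0, -0.001], [1.0, -0.0, -0.0], [-0.0, -0.001, -1.0]]
ft_force: [-0.5, -0.9, -2.3]
finger_gap: 23.8
grasp_force: 59.2
```

```bash
python3 two.py a13; python3 - <<'E'
from h import *
cp=camera_params("wrist");X=state()["ee_pos"]+[0,0,31.3];print(wproj(cp,X))
E
```

```text
[449.5 279.8 122.6] 23.83972318761432 [-0.5 -0.9 -2.3] 59.18113986030221
wrist [318.1 323.1] [301 308  35  30 577]
scene [351.  161.5] [350 161   3   2   6]
[319.75322394 321.75184159]
```

Call:
{"name": "drive_tool", "arguments": {"moves": [[[1,-2.1,0,0,0,0,2.2],[2.8,-5.8,0,0,0,0,2.2],[4.6,-9.6,0,0,0,0,2.2],[6.4,-13.4,0,0,0,0,2.2],[8.2,-17.2,0,0,0,0,2.2],[10,-20.9,0,0,0,0,2.2],[11.8,-24.6,0,0,0,0,2.2],[13.6,-28.2,0,0,0,0,2.2],[15.2,-31.6,0,0,0,0,2.2],[16.1,-33.5,-1,0,0,0,2.2],[16.4,-34.1,-3,0,0,0,2.2],[16.4,-34.1,-5,0,0,0,2.2]]]}}

```text
t: 22.1
ee_pos: [614.1, -61.8, 71.7]
ee_rot: [[0.001, 1.0, -0.001], [1.0, -0.001, 0.0], [0.0, -0.001, -1.0]]
ft_force: [-0.2, -0.3, -2.2]
finger_gap: 24.0
grasp_force: 59.2
```

Call:
{"name": "drive_tool", "arguments": {"moves": [[[0,0,-1,0,0,0,2.2],[0,0,-2,0,0,0,2.2],[0,0,-2,0,0,0,2.2]]]}}

```text
t: 22.4
ee_pos: [613.3, -60.4, 52.3]
ee_rot: [[-0.0, 1.0, -0.002], [1.0, 0.0, 0.001], [0.001, -0.002, -1.0]]
ft_force: [-0.5, -0.3, -0.7]
finger_gap: 23.6
grasp_force: 59.2
```

```bash
python3 nest.py pics/w14.png; python3 - <<'E'
from h import *
cp=camera_params("wrist");im=cv2.imread("pics/w14.png")
for X in ((614.3,-61.3,8),):print(wproj(cp,np.array(X)))
h=cv2.cvtColor(im,cv2.COLOR_BGR2HSV);m=cv2.inRange(h,(82,90,40),(98,255,255));m[360:]=0
c=max(cv2.findContours(m,0,1)[0],key=cv2.contourArea);print(cv2.boundingRect(c))
q=np.array([atz(ray(cp,p[0],True),8)[:2] for p in cv2.convexHull(c)])
from scipy.optimize import least_squares
print(least_squares(lambda v:np.hypot(*(q-v).T)-28,[614,-61],loss="soft_l1").x)
E
```

```text
22.45 [613.8 -60.6  53.3] 23.511735416524772 [ 0.1 -1.1 -1.9] 59.21492838766426
[320.2 252.2] 613.9364013671875 -59.62251663208008 28.091936111450195
[94.8 43.9] 459.79986572265625 88.5785140991211 35.229766845703125
[320.20956836 260.24787975]
(276, 214, 90, 78)
[614.26671708 -60.32824857]
```

The nest fits at (614,-60) and the socket is above it within 1 mm. Next I lower it; contact should come at z of about 32.7.

Call:
{"name": "drive_tool", "arguments": {"moves": [[[0,0,-0.8,0,0,0,2.2],[0,0,-1.4,0,0,0,2.2],[0,0,-1.75,0,0,0,2.2],[0,0,-1.85,0,0,0,2.2],[0,0,-1.9,0,0,0,2.2],[0,0,-1.9,0,0,0,2.2]]]}}

```text
t: 23.05
ee_pos: [614.1, -61.1, 34.6]
ee_rot: [[0.0, 1.0, 0.0], [1.0, -0.0, -0.0], [-0.0, 0.0, -1.0]]
ft_force: [-0.1, 0.6, -2.0]
finger_gap: 23.6
grasp_force: 59.2
```

Call:
{"name": "drive_tool", "arguments": {"moves": [[[0,0,-0.05,0,0,0,2.2],[0,0,-0.1,0,0,0,2.2],[0,0,-0.1,0,0,0,2.2]]]}}

```text
t: 23.35
ee_pos: [614.0, -61.0, 33.5]
ee_rot: [[-0.0, 1.0, 0.0], [1.0, 0.0, 0.0], [0.0, 0.0, -1.0]]
ft_force: [-0.3, 0.7, -2.4]
finger_gap: 24.0
grasp_force: 59.2
```

Call:
{"name": "drive_tool", "arguments": {"moves": [[[0,0,-0.05,0,0,0,2.2],[0,0,-0.1,0,0,0,2.2],[0,0,-0.1,0,0,0,2.2]]]}}

```text
t: 23.65
ee_pos: [614.2, -61.1, 32.9]
ee_rot: [[-0.0, 1.0, 0.001], [1.0, 0.0, -0.0], [-0.0, 0.001, -1.0]]
ft_force: [-1.6, -0.0, 4.3]
finger_gap: 24.0
grasp_force: 59.9
```

Contact at 32.9 mm with 4.3 N. I'll open slowly and rise.

Call:
{"name": "drive_tool", "arguments": {"moves": [[[0,0,0,0,0,0,2.6],[0,0,0,0,0,0,3],[0,0,0,0,0,0,4],[0,0,0,0,0,0,6],[0,0,0,0,0,0,7],[0,0,0,0,0,0,7],[0,0,2,0,0,0,7],[0,0,5,0,0,0,7],[0,0,9,0,0,0,7],[0,0,13,0,0,0,7],[0,0,14,0,0,0,7],[0,0,14,0,0,0,7]]]}}

```text
t: 24.85
ee_pos: [614.8, -61.2, 173.9]
ee_rot: [[-0.0, 1.0, 0.003], [1.0, 0.0, -0.001], [-0.001, 0.003, -1.0]]
ft_force: [0.3, 0.6, -1.0]
finger_gap: 70.0
grasp_force: 0.0
```

```bash
python3 nest.py pics/w15.png; python3 - <<'E'
from h import *
w=cv2.imread("pics/w15.png");c=np.zeros((560,800,3),np.uint8);c[:480,:400]=w[:,120:520]
c[:280,400:]=get_image("scene")[130:410,100:500];c[280:,400:]=get_image("side")[100:380,150:550]
cv2.imwrite("pics/c15.png",c)
E
```

```text
24.9 [614.1 -61.1 172.2] 70.01561157647878 [ 0.2  0.5 -0.8] 0.0
[318.2 363.4] 614.5529174804688 -239.99371337890625 41.463584899902344
[316.9 207.8] 613.4569702148438 -59.44541931152344 27.55252456665039
[159.5  64.4] 459.4837951660156 88.92133331298828 33.864341735839844
```

View pics/c15.png

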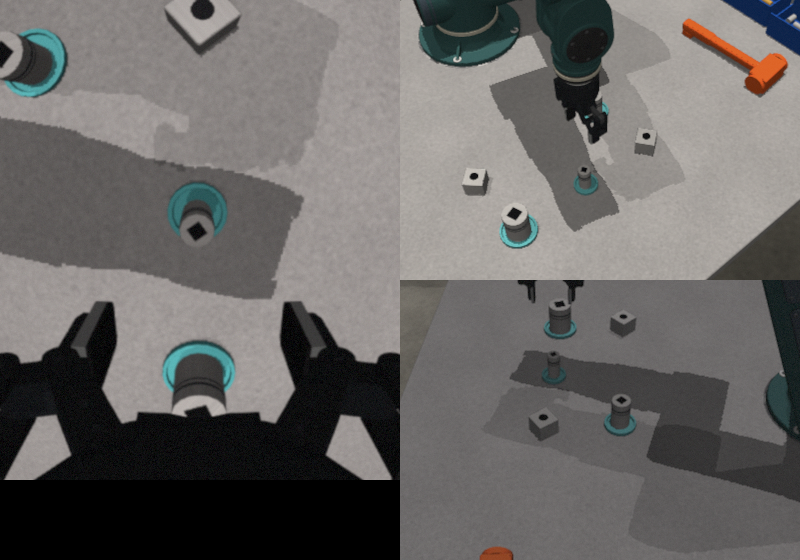

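All three sockets stand upright in their nests, with the small one's hole at crop (197,231). The blocks and mallet are where they were, and the gripper is clear.

```bash
python3 -c "
from bench import *
print(close_job())"
```

```text
the job is handed in; nothing more can be done
None
```

I placed the three sockets upright in their own nests in the order asked (large, medium, small) and handed the job in at about 25 s; the small socket was tipped about 22° on a failed first grasp, with about 52 N on the wrist, but stood back up and was placed on the second try, and the blocks and mallet were left alone.

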